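# Gather the sample jars in the spout corner of the tray and hold it tipped

### The arm

A 6-joint arm with a two-finger parallel gripper is mounted at the origin on the work surface. World frame = base frame: x ahead of the robot, y to its left, z up, the work surface at z = 0. Lengths are in m, angles in rad, forces in N, time in s.
With the tool pointing down it reaches from about 0.3 to 0.75 m from the base axis. Payload 8.5 kg.
Tool frame: the origin (TCP) lies at the very end of the fingers, on their centre line; the grasp point (between the pads) lies 19 mm behind it; z points along the fingers, y is the direction in which the jaws open and shut (so a half turn about z gives the same grasp; the last joint's range is limited). The gripper opens to 88 mm and grips with 3 to 60 N. Pads are 18 mm wide; open, the fingers measure 123 mm over their backs; the gripper's body (75 mm by 187 mm) begins 45 mm behind the grasp point.
Start: joints at [-1.315, 0.381, 1.297, -0, 1.464, -0.215], TCP at [0.249, -0.49, 0.239] pointing down, gripper open.
Joint ranges: [-3.11, 3.11], [-0.89, 2.33], [0.22, 2.48], [-1.42, 4.56], [0.17, 2.85], [-2.88, 2.88]. Speed limits (rad/s): [2.39, 2.39, 3.14, 3.14, 3.14, 3.14].

### API

Orientations are given as a rotation vector (axis times angle).
In Python, from bench import env gives the robot as it stands.
- The arm moves only by the tool move_arm, never from a script. Its argument "motion" is a list of rows, each a list of 4 numbers: the shift along the tool's x, y, z in mm, then the turn about the tool's z in degrees. A call has 1 to 5 rows; each row shifts and turns the commanded pose from where the row before left it, along the tool's axes as they then stand; what a row does not reach is not made up. A row lasts 1/12 s, in which the tool goes at most 41.7 mm and 7.16 degrees, less where a joint would pass 70% of its speed; a pose out of reach is approached as far as the arm can. A call is refused whole if a number of a shift passes 41.7 or a number of a turn 7.16, either way. A call with a gripper value outside its range is refused whole. "jaw" is the finger opening in mm, from 0 to 88.1, set as the call begins (left out, the last holds). The fingers move at their own pace and stop on an object; "grip_force" is the grip in N (left out, the last holds). Time passes only in rows, so rows that do not move let the fingers close. It gives the time, the measured TCP pose, the force and the opening at its end, in the units of the state.
- env.observe(): the state, without advancing time (a new reading comes with each control period).
- env.get_image(name): name is "scene" or "side" or "wrist"; returns a dict with "color" (480x640x3 uint8, red, green, blue), "fx", "fy", "cx", "cy" (pixels), "T" (4x4, takes a point from camera to world coordinates). Camera axes: x right, y down, z forward; pixel columns grow to the right and rows downward; lengths in m; the calibration is good to about 2 mm. A picture is of the moment at which its call begins. There is no depth.
- env.finish_job(): hands the job in, once; it reports no verdict.
The state is a dict: "clock": time; "joint_pos": joint angles; "joint_vel": joint speeds; "tau": joint torques, N m; "eef_pos": TCP position; "tool_rot": TCP orientation; "force": force on the tool from outside, world axes, zero at the start; "ft_torque": the same for the moment, N m; "width": finger opening in m.
Only numpy, scipy, OpenCV 4.12 (cv2) and the standard library are available. Lean on these libraries where they do the work, as an engineer would, in place of code of your own. Each camera call takes 0.05 s, during which the arm holds its last target.

### The job

Stand the stray red-capped jar in the white tray with the other three, setting it down rather than dropping it. Then take the tray by the rim at the corner opposite the pouring spout and raise that corner, with the spout corner staying on the table, until all four jars have slid together into the spout corner, still standing on their bases. Finish while holding the tray still in that tilted position (do not put it down or let go) so that a colleague can scan the jars; leave the three bottles alone.

Things in the scene. Friction and masses are not known exactly. Their poses are not given: they have to be found in the camera images.
- tray: loose white plastic laboratory tray, 260 g, 220 mm along its x, 270 mm along its y, 50 mm high; origin under the centre of its floor, z up. Walls and floor 4 mm thick; a rim 5 mm tall round the top sticks out 5 mm beyond the walls. All corners are cut off at 45 degrees (cut 48 mm long); the one at +x, -y is the pouring spout: wall 36 mm high, leaning out under a V-shaped lip that juts 33 mm.
- tray_spout (a point): middle of the spout corner, inside: tray x +93, y -118, z +21 mm (17 mm above the inner floor). The jars are to end close about this point. The tray is slippery inside: jars begin to slide at a slope of 8 to 12 degrees, but along a wall or round one another they need 20 to 30; they topple only near 45.
- tray_foot (a point): middle of the spout corner's bottom edge, straight below tray_spout on the tray's underside; the tray tips up on this 48 mm long edge, which runs along the tray's (1, 1) direction. The tray does not slip easily on the table or in the fingers.
- tray_lift (a point): middle of the top of the rim opposite the spout (tray x -91, y +116, z +50 mm). Here a straight 48 mm piece of wall, 4 mm thick (9 mm over the rim), runs along the tray's (1, 1) and faces outwards along its (-1, 1); inside it at least 50 mm is free of jars at the start.
- red_jar_center (a point): squat closed sample jar, upright cylinder 32 mm in diameter and 34 mm high, 45 g, clear or amber glass, red screw cap (the cap is the top 13 mm); this point is its centre, 17 mm above its base. Starts standing on the table, to the robot's right of the tray.
- blue_jar_center (a point): squat closed sample jar, upright cylinder 32 mm in diameter and 34 mm high, 45 g, clear or amber glass, blue screw cap (the cap is the top 13 mm); this point is its centre, 17 mm above its base. Starts standing loose in the tray.
- green_jar_center (a point): squat closed sample jar, upright cylinder 32 mm in diameter and 34 mm high, 45 g, clear or amber glass, green screw cap (the cap is the top 13 mm); this point is its centre, 17 mm above its base. Starts standing loose in the tray.
- orange_jar_center (a point): squat closed sample jar, upright cylinder 32 mm in diameter and 34 mm high, 45 g, clear or amber glass, orange screw cap (the cap is the top 13 mm); this point is its centre, 17 mm above its base. Starts standing loose in the tray. The quarter of the tray about the spout is free of jars at the start.
- amber_bottle: bystander: amber glass bottle, white cap, 68 mm in diameter, 170 mm high, origin under its centre
- green_bottle: bystander: green glass bottle, green cap, 72 mm in diameter, 240 mm high, origin under its centre
- pink_bottle: bystander: white plastic bottle with a wide pink cap, 72 mm in diameter, 140 mm high, origin under its centre
Things that resemble listed ones, but are neither listed nor needed, are in the scene too. What is meant by the part that bears blue_jar_center is not black, pink or yellow, and is the larger of those in its own colour.

How it is judged:
On the way:
1. the red-capped jar stands in the level tray, let go (x of red_jar_center in the frame of tray between -0.106 and 0.106 m and y of red_jar_center in the frame of tray between -0.131 and 0.131 m and z of red_jar_center in the frame of tray between 0.015 and 0.03 m and angle between the z axis of red_jar_center and the z axis of tray, either way round below 0.2 rad and angle between tray's own z axis and vertical below 0.08 rad and contact force between the fingers and red_jar below 0.05 N), for 0.2 s.
At the end, for the whole second after the job is handed in: Fingers hold the still tray tilted 0.2 to 0.8 rad: spout foot under 20 mm, opposite rim over 90 mm up; all four jar centres within 100 mm of the spout point, bases on the tray floor (within 0.3 rad), untouched by the robot; tray leans on no bottle (angle between tray's own z axis and vertical between 0.2 and 0.8 rad and height (world z) of tray_lift above 0.09 m and height (world z) of tray_foot below 0.02 m and contact force between the fingers and tray above 0.5 N and linear speed of tray below 0.03 m/s and distance between each of red_jar_center, blue_jar_center, green_jar_center, orange_jar_center and tray_spout below 0.1 m and z of red_jar_center in the frame of tray between 0.01 and 0.035 m and angle between the z axis of each of red_jar_center, blue_jar_center, green_jar_center, orange_jar_center and the z axis of tray, either way round below 0.3 rad and contact force between each of the arm, the fingers and red_jar below 0.05 N and z of blue_jar_center in the frame of tray between 0.01 and 0.035 m and contact force between each of the arm, the fingers and blue_jar below 0.05 N and z of green_jar_center in the frame of tray between 0.01 and 0.035 m and contact force between each of the arm, the fingers and green_jar below 0.05 N and z of orange_jar_center in the frame of tray between 0.01 and 0.035 m and contact force between each of the arm, the fingers and orange_jar below 0.05 N and contact force between tray and amber_bottle below 0.2 N and contact force between tray and green_bottle below 0.2 N and contact force between tray and pink_bottle below 0.2 N); the arm keeps its last pose, push and grip.
It fails at once if the amber bottle is shifted by more than 30 mm or tipped (distance of amber_bottle from where it was at the start of the episode above 0.03 m or angle between amber_bottle's own z axis and vertical above 0.3 rad).
It fails at once if the green bottle is shifted by more than 30 mm or tipped (distance of green_bottle from where it was at the start of the episode above 0.03 m or angle between green_bottle's own z axis and vertical above 0.3 rad).
It fails at once if the pink bottle is shifted by more than 30 mm or tipped (distance of pink_bottle from where it was at the start of the episode above 0.03 m or angle between pink_bottle's own z axis and vertical above 0.3 rad).
It fails at once if the red-capped jar is let go more than 25 mm above the tray floor or the table (contact force between the fingers and red_jar below 0.01 N and z of red_jar_center in the frame of tray above 0.047 m).
It also fails if it takes over 58 s, if anything falls off the work surface, if the arm or the gripper's body presses on something with over 40 N, if the wrist force passes 120 N, or if a joint passes its speed limit or range.

## Working session

There is one attempt and no reset: what is moved stays moved. The work goes in short steps, Python scripts to look and compute and a tool call to move; the robot and the scene stay as the last step left them, time stands still between calls to the robot, and variables do not carry over. Pictures are saved under pics/ and viewed, and the job is handed in when it is done.

Besides the shell and the picture viewer there is one more tool, called after "Call:" as name(argument=value, ...), one argument or row to a line, values as JSON. move_arm: Moves the arm, as the interface text tells. Its arguments: {"type":"object","properties":{"motion":{"type":"array","items":{"type":"array","items":{"type":"number"}}},"jaw":{"type":"number"},"grip_force":{"type":"number"}},"required":["motion"]}

```bash
ls; mkdir -p pics
python3 - <<'E'
from bench import env
import cv2,numpy as np
print(env.observe())
for n in ["scene","side","wrist"]:
    d=env.get_image(n); cv2.imwrite(f"pics/{n}0.png",d["color"][:,:,::-1]); print(n,d["fx"],d["fy"],d["cx"],d["cy"],np.round(d["T"],4).tolist())
    np.savez(f"pics/{n}0.npz",**d)
E
```

```text
pics
{'clock': 0.0, 'joint_pos': array([-1.31531133e+00,  3.81185454e-01,  1.29823847e+00, -3.07195124e-05,
        1.46361250e+00, -2.15304166e-01]), 'joint_vel': array([ 0.00013603, -0.00046131, -0.00130098, -0.00062097, -0.0007642 ,
        0.00019777]), 'tau': array([ 3.70324749e-03, -4.37919617e+01, -2.24546117e+01,  7.14959158e-02,
        3.52979719e-02, -1.16099673e-04]), 'eef_pos': array([ 0.24939078, -0.48989399,  0.23815096]), 'tool_rot': array([-3.05355075e+00, -7.32371832e-01,  9.34800910e-05]), 'force': array([-0.17779385,  0.87850922, -0.93414579]), 'ft_torque': array([-0.0427196 , -0.04152697, -0.01338005]), 'width': 0.0882720114555922}
scene 565.6471752423233 565.6471752423233 304.96384989114193 234.79871163086315 [[0.3119, 0.6106, -0.7279, 1.4309], [0.9501, -0.2036, 0.2363, -0.266], [-0.0039, -0.7653, -0.6436, 0.807], [0.0, 0.0, 0.0, 1.0]]
side 434.3638101133881 434.3638101133881 327.64881857330454 244.3578202240682 [[-0.8989, -0.2565, 0.3553, 0.2889], [-0.4381, 0.5444, -0.7153, 0.6094], [-0.01, -0.7986, -0.6018, 0.5715], [0.0, 0.0, 0.0, 1.0]]
wrist 386.7912896906119 386.7912896906119 319.83965312807925 244.36201153716073 [[0.4547, -0.8451, -0.2812, 0.3221], [-0.8906, -0.4319, -0.1422, -0.4526], [-0.0013, 0.3151, -0.949, 0.3845], [0.0, 0.0, 0.0, 1.0]]
```

View pics/scene0.png

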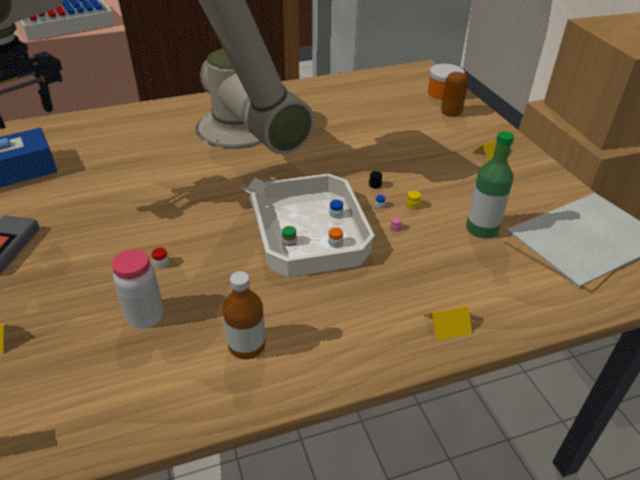

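View pics/side0.png

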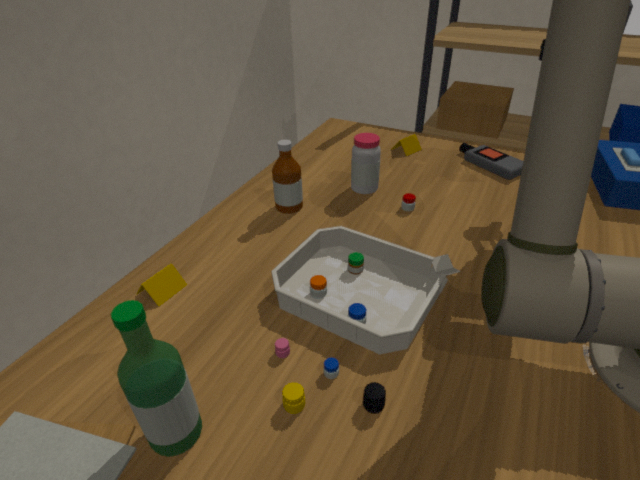

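View pics/wrist0.png

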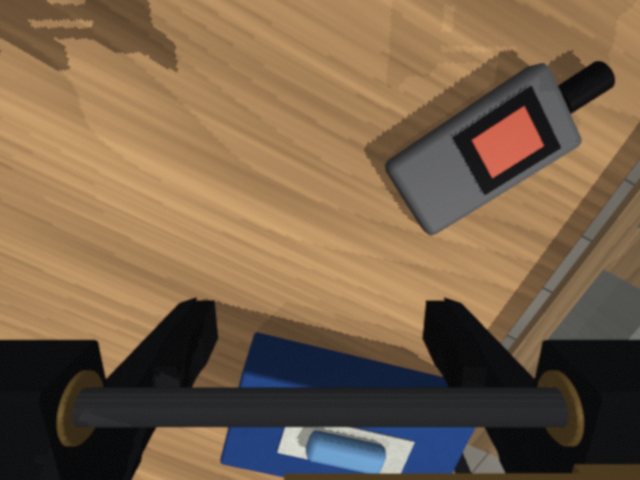

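Run:
```python
import cv2
a=cv2.imread('pics/scene0.png')[160:280,140:400]; cv2.imwrite('pics/c1.png',cv2.resize(a,None,fx=3,fy=3,interpolation=cv2.INTER_CUBIC))
a=cv2.imread('pics/side0.png')[180:360,260:470]; cv2.imwrite('pics/c2.png',cv2.resize(a,None,fx=3.33,fy=3.33,interpolation=cv2.INTER_CUBIC))
```

```text
(no output)
```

View pics/c1.png

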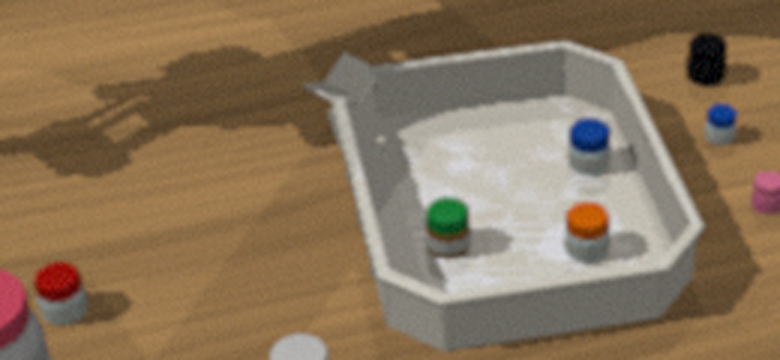

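View pics/c2.png

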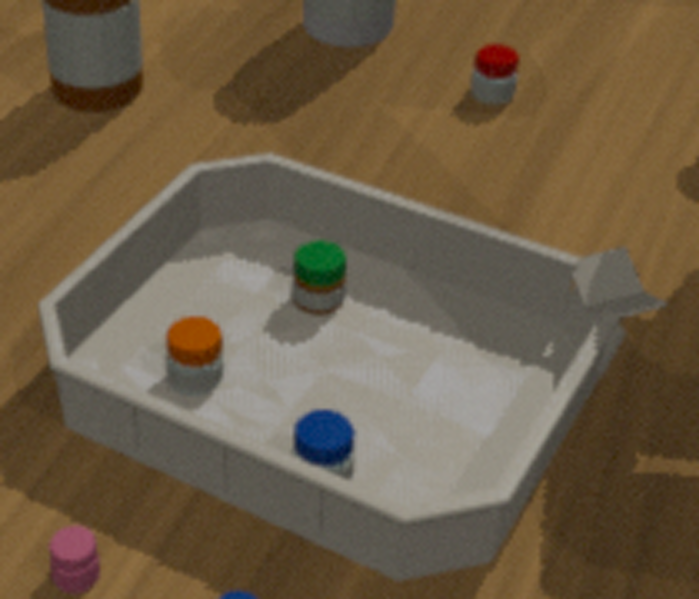

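```bash
cat > h.py <<'E'
import numpy as np,cv2
from scipy.optimize import least_squares
def load(n): return dict(np.load(f'pics/{n}.npz'))
def proj(c,P):
    P=np.atleast_2d(P); T=c['T']; q=(P-T[:3,3])@T[:3,:3]
    return np.c_[c['fx']*q[:,0]/q[:,2]+c['cx'],c['fy']*q[:,1]/q[:,2]+c['cy']]
def ray(c,u,v,z):
    d=c['T'][:3,:3]@np.array([(u-c['cx'])/c['fx'],(v-c['cy'])/c['fy'],1]); o=c['T'][:3,3]
    return o+d*(z-o[2])/d[2]
def tri(cs,uvs):
    r=least_squares(lambda X:np.concatenate([proj(c,X)[0]-uv for c,uv in zip(cs,uvs)]),[.5,0,.03]); return r.x,np.abs(r.fun).max()
E
cat > fit.py <<'E'
from h import *
S,D=load('scene0'),load('side0')
M=np.array([(115,103),(78,140),(-78,140),(-115,103),(-115,-103),(-78,-140)])/1e3
s=np.array([(380,275),(445,300),(662,265),(700,225),(622,62),(565,42)])/3+[140,160]
d=np.array([(268,155),(195,165),(47,305),(58,370),(405,515),(512,497)])/3.33+[260,180]
def W(p,M,z=.05):
    c,n=np.cos(p[2]),np.sin(p[2]); return np.c_[p[0]+c*M[:,0]-n*M[:,1],p[1]+n*M[:,0]+c*M[:,1],np.full(len(M),z)]
f=lambda p:np.r_[proj(S,W(p,M))-s,proj(D,W(p,M))-d].ravel()
r=least_squares(f,[.5,0,-1.5]); print(r.x,np.round(r.fun.reshape(-1,2),1).tolist())
p=r.x
print('lift,spout',W(p,np.array([[-.091,.116],[.093,-.118]])))
red=(60/3+140,278/3+160),(495/3.33+260,60/3.33+180)
for n,a,b in [('red',(60,278),(496,58)),('blue',(590,133),(324,427)),('green',(447,213),(320,257)),('orange',(587,217),(194,332))]:
    a=np.array(a)/3+[140,160]; b=np.array(b)/3.33+[260,180]
    X,e=tri([S,D],[a,b]); print(n,X,e,ray(S,*a,.033),ray(D,*b,.033))
for n,a,b in [('amber',(246,345),(289,208)),('pink',(144,318),(366,188)),('green',(485,230),(172,436))]:
    print(n,ray(S,*a,0),ray(D,*b,0))
E
python3 fit.py
```

```text
[ 0.50686884  0.04313219 -1.66380151] [[-1.9, -0.1], [-1.9, 0.9], [1.6, 0.6], [0.7, -0.2], [-0.8, -0.8], [-1.0, -0.7], [1.0, -0.6], [-1.3, -0.0], [-2.1, -0.2], [-1.3, -0.9], [1.1, 2.0], [0.5, 1.1]]
lift,spout [[ 0.63081878  0.12296584  0.05      ]
 [ 0.3807418  -0.03850708  0.05      ]]
red [ 0.51324331 -0.28212268  0.03186102] 0.2860840684479058 [ 0.5155151  -0.28174123  0.033     ] [ 0.5125305  -0.28173264  0.033     ]
blue [0.47953149 0.1170123  0.03739804] 0.669843123112571 [0.47612137 0.1200632  0.033     ] [0.48061929 0.11185965 0.033     ]
green [ 0.53599993 -0.01181919  0.03661766] 0.27133820681137877 [ 0.53263018 -0.01027102  0.033     ] [ 0.53744192 -0.0167624   0.033     ]
orange [0.5726603  0.08039262 0.03768531] 0.3959992354570545 [0.56844269 0.08302686 0.033     ] [0.57483861 0.0749617  0.033     ]
amber [ 7.77496416e-01 -1.66523166e-01  1.11022302e-16] [ 0.77774852 -0.1631018   0.        ]
pink [ 0.65402345 -0.33434275  0.        ] [ 0.64308596 -0.33493551  0.        ]
green [ 6.29576349e-01  4.17288495e-01 -1.11022302e-16] [0.62816864 0.41815462 0.        ]
```

```bash
cat > g.py <<'E'
import sys; from bench import env; import numpy as np
from scipy.spatial.transform import Rotation as R
def go(t,phi=None):
    o=env.observe(); r=R.from_rotvec(o['tool_rot']).as_matrix(); f=np.degrees(np.arctan2(r[1,0],r[0,0]))
    print('t',round(o['clock'],2),'pos',np.round(o['eef_pos'],4),'phi',round(f,2),'F',np.round(o['force'],1),'w',round(o['width'],4),'tilt',np.round(r[:,2],3))
    print('delta tool mm',np.round(r.T@(np.array(t)-o['eef_pos'])*1e3,1), 'dturn',None if phi is None else -((phi-f+180)%360-180))
if __name__=='__main__':
    a=[float(x) for x in sys.argv[1:]]; go(a[:3],a[3] if len(a)>3 else None)
E
python3 g.py .513 -.282 .1
```

```text
t 0.15 pos [ 0.2494 -0.49    0.2383] phi 26.98 F [-0.1 -1.  -0.1] w 0.0881 tilt [-0.     0.001 -1.   ]
delta tool mm [329.2 -65.6 138.4] dturn None
```

Call:
move_arm(
  motion=[
    [37,-8,10,0],
    [37,-8,10,0],
    [37,-8,10,0],
    [37,-8,10,0],
    [37,-8,10,0],
  ],
  jaw=60,
)

```text
clock: 0.57
eef_pos: [0.3973, -0.3692, 0.1882]
tool_rot: [-3.055, -0.732, 0.0]
force: [0.3, -1.7, -0.3]
width: 0.0603
```

Call:
move_arm(
  motion=[
    [37,-8,12,0],
    [37,-8,12,0],
    [37,-8,12,0],
    [33,-2,12,0],
    [0,0,0,0],
  ],
)

```text
clock: 0.98
eef_pos: [0.5156, -0.2781, 0.1381]
tool_rot: [-3.05, -0.739, 0.002]
force: [-1.0, 0.8, -0.3]
width: 0.06
```

```bash
python3 - <<'E'
from bench import env
import cv2,numpy as np
d=env.get_image("wrist"); cv2.imwrite("pics/w1.png",d["color"][:,:,::-1]); np.savez("pics/w1.npz",**d)
E
python3 g.py .513 -.282 .1
```

```text
t 1.03 pos [ 0.514  -0.2799  0.1391] phi 27.2 F [-1.1 -0.3 -0.4] w 0.0602 tilt [-0.002  0.002 -1.   ]
delta tool mm [-1.9  1.5 39.1] dturn None
```

View pics/w1.png

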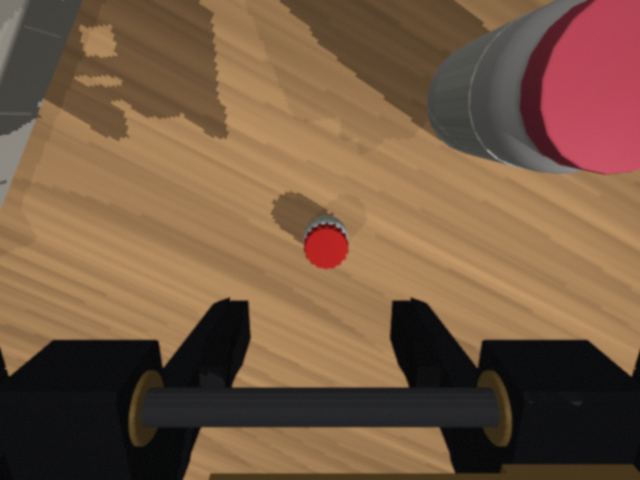

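The wrist view shows the red cap top centred at about (326, 247), between the fingers; the pink bottle is at upper right.

```bash
python3 - <<'E'
from h import *
c=load('w1'); print(ray(c,326.5,247,.034))
E
python3 g.py .513 -.282 .005
```

```text
[ 0.5143735  -0.28293296  0.034     ]
t 1.03 pos [ 0.514  -0.2799  0.1391] phi 27.2 F [-1.1 -0.3 -0.4] w 0.0602 tilt [-0.002  0.002 -1.   ]
delta tool mm [ -1.8   1.8 134.1] dturn None
```

Call:
move_arm(
  motion=[
    [-1,2,35,0],
    [0,0,35,0],
    [0,0,30,0],
    [0,0,20,0],
    [0,0,12,0],
  ],
)

```text
clock: 1.45
eef_pos: [0.5112, -0.2846, 0.0065]
tool_rot: [-3.053, -0.73, 0.003]
force: [0.7, 0.2, 0.2]
width: 0.0598
```

Call:
move_arm(
  motion=[
    [0,0,0,0],
    [0,0,0,0],
    [0,0,0,0],
    [0,0,0,0],
    [0,0,0,0],
  ],
  jaw=20,
  grip_force=15,
)

```text
clock: 1.87
eef_pos: [0.5131, -0.2849, 0.01]
tool_rot: [3.053, 0.732, 0.002]
force: [-1.4, -0.2, 2.5]
width: 0.0314
```

Call:
move_arm(
  motion=[
    [0,0,-10,0],
    [0,0,-20,0],
    [0,0,-30,0],
    [0,0,-30,0],
    [0,0,-10,0],
  ],
)

```text
clock: 2.28
eef_pos: [0.514, -0.2852, 0.1138]
tool_rot: [3.049, 0.732, 0.007]
force: [0.1, -0.4, -0.0]
width: 0.0313
```

```bash
python3 g.py .445 .0 .03
```

```text
t 2.28 pos [ 0.514  -0.2852  0.1138] phi 26.99 F [ 0.1 -0.4 -0. ] w 0.0313 tilt [ 0.006 -0.005 -1.   ]
delta tool mm [  67.7 -286.    82.1] dturn None
```

Call:
move_arm(
  motion=[
    [5,-22,0,0],
    [9,-38,0,0],
    [9,-38,0,0],
    [9,-38,0,0],
    [9,-38,0,0],
  ],
)

```text
clock: 2.7
eef_pos: [0.4694, -0.109, 0.1089]
tool_rot: [-3.055, -0.732, -0.0]
force: [1.1, 1.9, -0.1]
width: 0.0315
```

Call:
move_arm(
  motion=[
    [9,-38,0,0],
    [9,-38,0,0],
    [6,-24,0,0],
    [3,-12,0,0],
    [0,0,0,0],
  ],
)

```text
clock: 3.12
eef_pos: [0.4426, 0.0036, 0.109]
tool_rot: [-3.053, -0.737, 0.001]
force: [1.0, 0.4, -0.1]
width: 0.0311
```

```bash
python3 - <<'E'
from bench import env
import cv2,numpy as np
for n in ["wrist","side"]:
    d=env.get_image(n); cv2.imwrite(f"pics/{n}2.png",d["color"][:,:,::-1]); np.savez(f"pics/{n}2.npz",**d)
E
python3 g.py .445 .0 .015
```

```text
t 3.22 pos [0.4438 0.0012 0.109 ] phi 27.03 F [ 0.9  0.2 -0.3] w 0.0316 tilt [ 0.001 -0.    -1.   ]
delta tool mm [ 0.4  1.6 94. ] dturn None
```

View pics/wrist2.png

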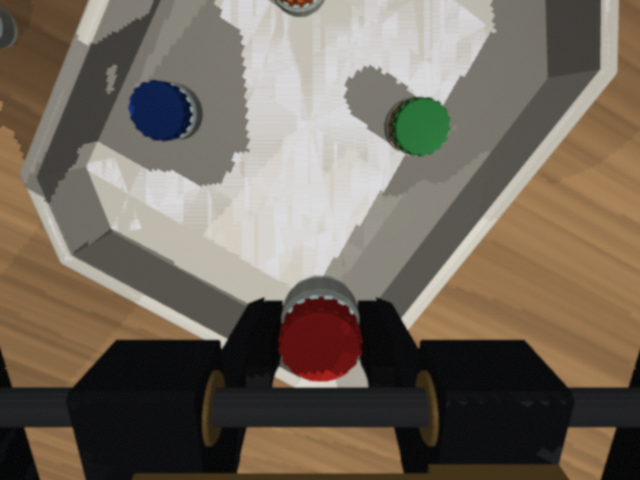

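View pics/side2.png

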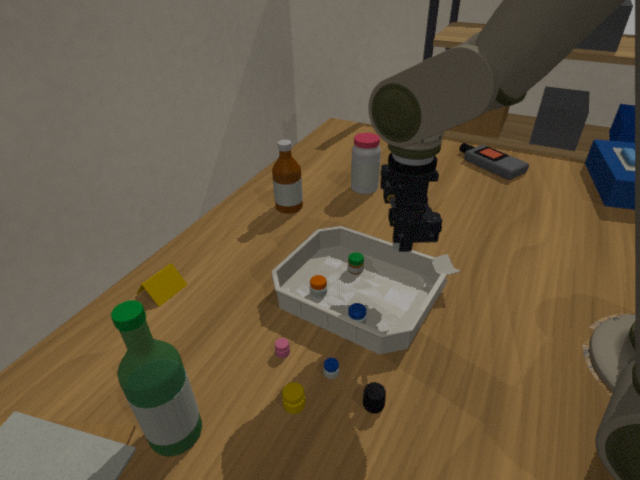

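Call:
move_arm(
  motion=[
    [0,1,30,0],
    [0,0,30,0],
    [0,0,20,0],
    [0,0,8,0],
    [0,0,2,0],
  ],
)

```text
clock: 3.63
eef_pos: [0.4439, -0.0004, 0.0176]
tool_rot: [-3.054, -0.73, 0.003]
force: [0.2, 0.1, 0.2]
width: 0.0312
```

Call:
move_arm(
  motion=[
    [0,0,2,0],
    [0,0,0,0],
    [0,0,0,0],
  ],
)

```text
clock: 3.88
eef_pos: [0.4447, 0.0002, 0.0176]
tool_rot: [3.054, 0.732, 0.003]
force: [0.4, 0.2, -0.0]
width: 0.0309
```

Call:
move_arm(
  motion=[
    [0,0,2,0],
    [0,0,0,0],
    [0,0,0,0],
  ],
)

```text
clock: 4.13
eef_pos: [0.4442, 0.0005, 0.015]
tool_rot: [3.055, 0.733, 0.001]
force: [0.1, -0.5, 0.0]
width: 0.0315
```

Call:
move_arm(
  motion=[
    [0,0,2,0],
    [0,0,0,0],
    [0,0,0,0],
  ],
)

```text
clock: 4.38
eef_pos: [0.4444, 0.0005, 0.013]
tool_rot: [3.054, 0.733, 0.001]
force: [0.2, -0.0, 3.4]
width: 0.0312
```

Call:
move_arm(
  motion=[
    [0,0,0,0],
    [0,0,0,0],
    [0,0,0,0],
    [0,0,0,0],
  ],
  jaw=50,
)

```text
clock: 4.72
eef_pos: [0.444, 0.0005, 0.0127]
tool_rot: [-3.055, -0.733, 0.0]
force: [-0.2, 0.9, 0.6]
width: 0.0497
```

Call:
move_arm(
  motion=[
    [0,0,-10,0],
    [0,0,-25,0],
    [0,0,-35,0],
    [0,0,-35,0],
    [0,0,-15,0],
  ],
)

```text
clock: 5.13
eef_pos: [0.4451, 0.0003, 0.1363]
tool_rot: [3.053, 0.732, 0.007]
force: [0.6, -0.2, 0.5]
width: 0.0501
```

```bash
python3 - <<'E'
from bench import env
import cv2,numpy as np
for n in ["wrist","side","scene"]:
    d=env.get_image(n); cv2.imwrite(f"pics/{n}3.png",d["color"][:,:,::-1]); np.savez(f"pics/{n}3.npz",**d)
E
python3 g.py .631 .123 .13 129.7
```

```text
t 5.28 pos [4.443e-01 4.000e-04 1.333e-01] phi 26.97 F [-0.7  0.9 -0.4] w 0.0498 tilt [ 0.002 -0.001 -1.   ]
delta tool mm [222.  -24.5   3.6] dturn -102.72519306659728
```

View pics/wrist3.png

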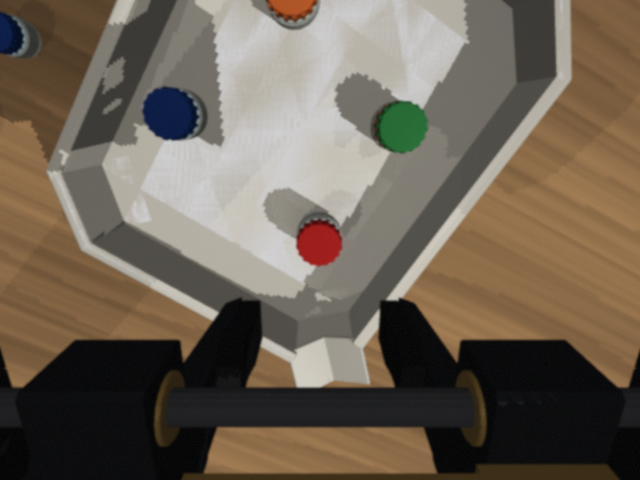

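View pics/side3.png

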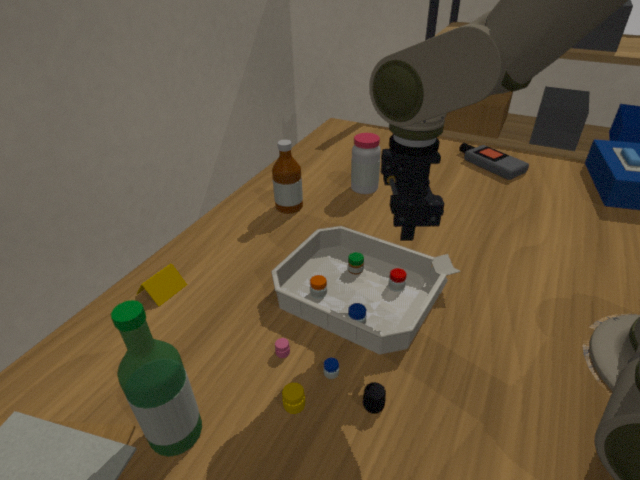

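Call:
move_arm(
  motion=[
    [0,0,-6,-6],
    [0,0,-6,-7],
    [0,0,-6,-7],
    [0,0,-6,-7],
    [0,0,-6,-7],
  ],
  jaw=34,
)

```text
clock: 5.7
eef_pos: [0.4434, 0.0006, 0.1612]
tool_rot: [-2.7, -1.601, 0.004]
force: [-0.2, -0.7, -0.0]
width: 0.0344
```

Call:
move_arm(
  motion=[
    [0,0,0,-7],
    [0,0,0,-7],
    [0,0,0,-7],
    [0,0,0,-7],
    [0,0,0,-7],
  ],
)

```text
clock: 6.12
eef_pos: [0.4434, 0.0006, 0.161]
tool_rot: [-2.094, -2.338, 0.002]
force: [0.4, 0.0, 1.2]
width: 0.0345
```

Call:
move_arm(
  motion=[
    [0,0,0,-7],
    [0,0,0,-7],
    [0,0,0,-7],
    [0,0,0,-7],
    [0,0,0,-5.7],
  ],
)

```text
clock: 6.53
eef_pos: [0.4434, 0.0006, 0.1609]
tool_rot: [-1.326, -2.844, 0.001]
force: [-0.1, 0.4, -0.0]
width: 0.0339
```

```bash
python3 g.py .631 .123 .14 129.7
```

```text
t 6.53 pos [0.4434 0.0006 0.1609] phi 130.02 F [-0.1  0.4 -0. ] w 0.0339 tilt [-0.003  0.001 -1.   ]
delta tool mm [-27.  222.4  20.4] dturn 0.32066463034919934
```

Call:
move_arm(
  motion=[
    [-5,36,4,0],
    [-5,36,4,0],
    [-5,36,4,0],
    [-5,36,4,0],
    [-5,36,4,0],
  ],
)

```text
clock: 6.95
eef_pos: [0.5992, 0.0973, 0.1401]
tool_rot: [-1.334, -2.84, 0.002]
force: [0.4, -1.0, 0.9]
width: 0.0338
```

Call:
move_arm(
  motion=[
    [-2,30,0,0],
    [0,12,0,0],
    [0,0,0,0],
    [0,0,0,0],
  ],
)

```text
clock: 7.28
eef_pos: [0.6315, 0.1215, 0.1404]
tool_rot: [-1.333, -2.841, 0.003]
force: [-0.3, -0.7, 0.6]
width: 0.0342
```

```bash
python3 - <<'E'
from bench import env
import cv2,numpy as np
for n in ["wrist"]:
    d=env.get_image(n); cv2.imwrite(f"pics/{n}4.png",d["color"][:,:,::-1]); np.savez(f"pics/{n}4.npz",**d)
E
python3 g.py .631 .123 .04 129.7
```

```text
t 7.33 pos [0.6312 0.1211 0.1411] phi 129.67 F [ 0.1 -0.   0. ] w 0.0338 tilt [-0.003 -0.    -1.   ]
delta tool mm [  1.5   1.3 101.1] dturn -0.028241264914868225
```

View pics/wrist4.png

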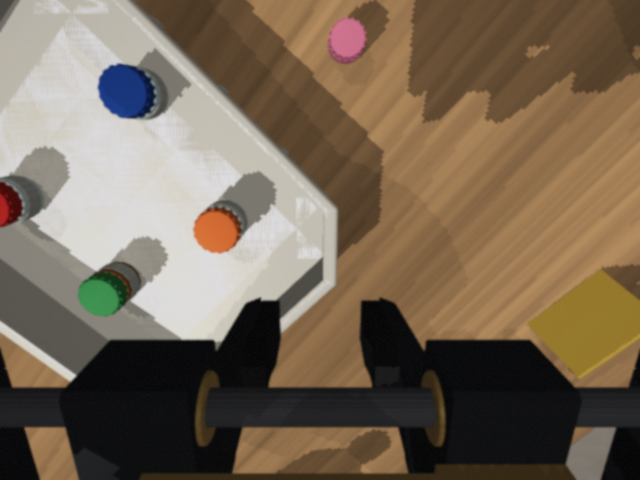

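Run:
```python
import cv2
a=cv2.imread('pics/wrist4.png')[180:320,250:390]; cv2.imwrite('pics/c4.png',cv2.resize(a,None,fx=4,fy=4,interpolation=cv2.INTER_CUBIC))
```

```text
(no output)
```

View pics/c4.png

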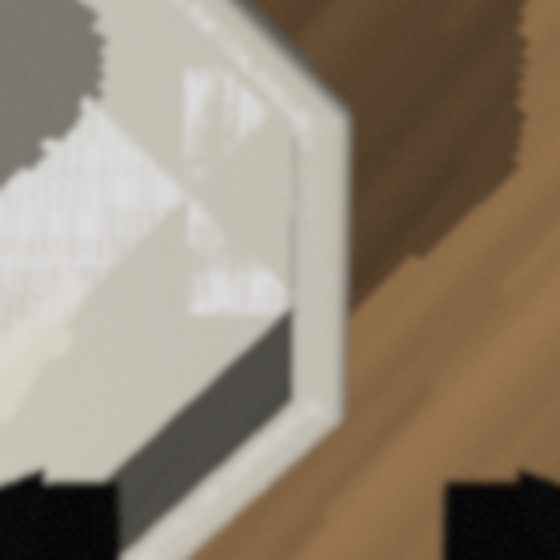

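Run:
```python
from h import *
c=load('wrist4')
P=[ray(c,*p,.05) for p in [(337.5,209.5),(335.7,283.7),(325,212),(323.2,280.5)]]
for p in P: print(p)
m=sum(P)/4; print('mid',m); 
for a,b in((0,1),(2,3)): d=P[a]-P[b]; print(np.linalg.norm(d),np.degrees(np.arctan2(d[1],d[0])))
u=np.array([np.cos(.693),np.sin(.693),0]); print([p@u for p in P], np.array([.6312,.1211,0])@u)
```

```text
[0.62217329 0.14932949 0.05      ]
[0.65417616 0.11014826 0.05      ]
[0.61719657 0.14309178 0.05      ]
[0.64629095 0.10658359 0.05      ]
mid [0.63495924 0.12728828 0.05      ]
0.0505900373983792 129.24164062432197
0.046683297950686264 128.55229750435626
[np.float64(0.5740572585011366), np.float64(0.5736472728661739), np.float64(0.5662435576938282), np.float64(0.5653036308623827)] 0.5629674481637607
```

Call:
move_arm(
  motion=[
    [2,7,0,0],
    [0,0,30,0],
    [0,0,35,0],
    [0,0,28,0],
    [0,0,13,0],
  ],
)

```text
clock: 7.75
eef_pos: [0.6342, 0.127, 0.0331]
tool_rot: [-1.335, -2.838, 0.004]
force: [0.6, -1.0, 0.0]
width: 0.0337
```

Call:
move_arm(
  motion=[
    [0,0,0,0],
    [0,0,0,0],
    [0,0,0,0],
    [0,0,0,0],
  ],
)

```text
clock: 8.08
eef_pos: [0.637, 0.1274, 0.0385]
tool_rot: [1.335, 2.841, 0.002]
force: [-0.4, -0.1, -0.8]
width: 0.034
```

```bash
python3 - <<'E'
from bench import env
import cv2,numpy as np
for n in ["side"]:
    d=env.get_image(n); cv2.imwrite(f"pics/{n}5.png",cv2.resize(d["color"][170:380,240:480,::-1],None,fx=2.8,fy=2.8))
E
python3 g.py .635 .127 .035 129.0
```

```text
t 8.13 pos [0.6369 0.1274 0.0383] phi 129.67 F [ 0.  -0.   0.7] w 0.0339 tilt [ 0.003  0.    -1.   ]
delta tool mm [ 0.9 -1.7  3.3] dturn 0.6657651159624152
```

View pics/side5.png

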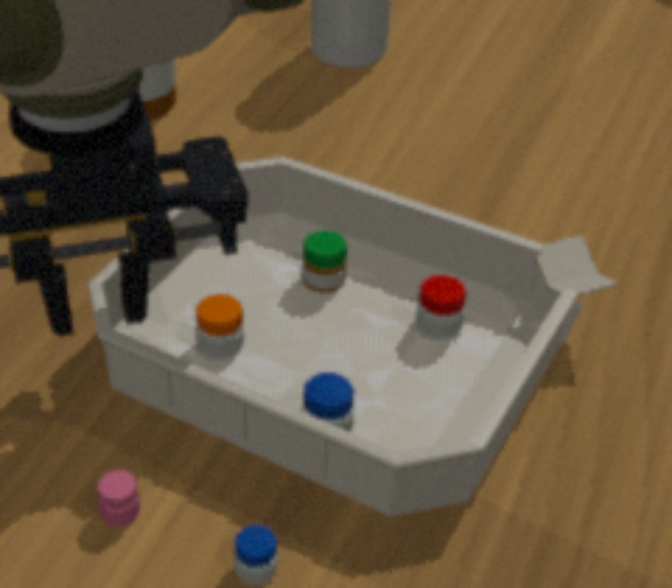

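Fingers straddle the corner wall (side crop about (60,290) outside, (135,280) inside). I'll close on it.

Call:
move_arm(
  motion=[
    [0,-1,3,0],
    [0,0,0,0],
    [0,0,0,0],
    [0,0,0,0],
    [0,0,0,0],
  ],
  jaw=0,
  grip_force=10,
)

```text
clock: 8.55
eef_pos: [0.6355, 0.1268, 0.0339]
tool_rot: [1.336, 2.843, -0.0]
force: [-0.6, -0.5, 0.6]
width: 0.0092
```

```bash
python3 g.py .635 .127 .035 129.0
python3 - <<'E'
import numpy as np
# rim mid: a=295.6 horiz, h=50 ; print cumulative (back,up) per 3deg
for t in range(0,37,3):
    r=np.radians(t); print(t,round(295.6*(1-np.cos(r))+50*np.sin(r),1),round(295.6*np.sin(r)+50*np.cos(r)-50,1))
E
```

```text
t 8.55 pos [0.6355 0.1268 0.0339] phi 129.67 F [-0.6 -0.5  0.6] w 0.0092 tilt [ 0. -0. -1.]
delta tool mm [ 0.5 -0.3 -1.1] dturn 0.6689715600815873
0 0.0 0.0
3 3.0 15.4
6 6.8 30.6
9 11.5 45.6
12 16.9 60.4
15 23.0 74.8
18 29.9 88.9
21 37.6 102.6
24 45.9 115.9
27 54.9 128.7
30 64.6 141.1
33 74.9 152.9
36 85.8 164.2
```

Call:
move_arm(
  motion=[
    [0,-0.6,-3,0],
    [0,-0.6,-3.1,0],
    [0,-0.6,-3.1,0],
    [0,-0.6,-3.1,0],
    [0,-0.6,-3.1,0],
  ],
)

```text
clock: 8.97
eef_pos: [0.633, 0.1248, 0.0494]
tool_rot: [-1.336, -2.843, 0.0]
force: [-0.9, -0.5, -2.4]
width: 0.0083
```

Call:
move_arm(
  motion=[
    [0,-0.7,-3,0],
    [0,-0.7,-3,0],
    [0,-0.8,-3,0],
    [0,-0.8,-3.1,0],
    [0,-0.8,-3.1,0],
  ],
)

```text
clock: 9.38
eef_pos: [0.6303, 0.1225, 0.0647]
tool_rot: [1.336, 2.843, 0.0]
force: [0.1, 0.8, -2.2]
width: 0.0086
```

```bash
cat > look.py <<'E'
import sys; from bench import env
import cv2,numpy as np
n=sys.argv[1]
out=[]
for v,(y,x) in (("side",(170,240)),("scene",(130,200))):
    d=env.get_image(v); np.savez(f"pics/{v}{n}.npz",**d); out.append(cv2.resize(d["color"][y:y+210,x:x+200,::-1],None,fx=2,fy=2))
cv2.imwrite(f"pics/l{n}.png",np.hstack(out))
E
python3 look.py 6; python3 g.py .635 .127 .035 129.0
```

```text
t 9.48 pos [0.6305 0.1224 0.065 ] phi 129.67 F [ 1.   0.5 -2.5] w 0.009 tilt [ 0.001 -0.    -1.   ]
delta tool mm [ 0.6  6.4 30. ] dturn 0.6712457818674125
```

View pics/l6.png

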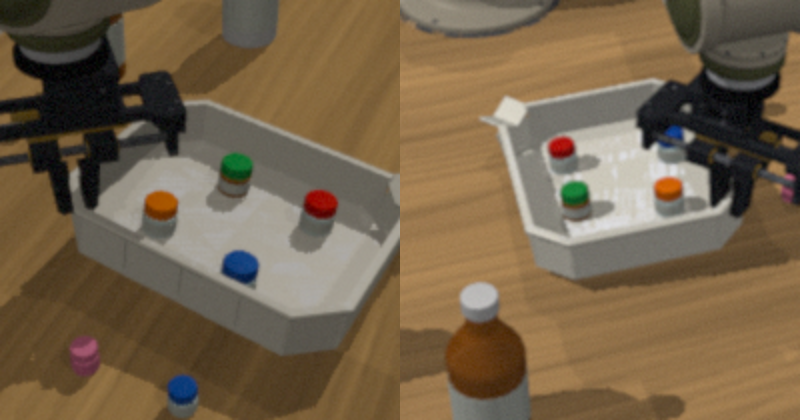

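Tray is tilting in the fingers; load about 2.3 N (about half its weight), so the spout is still down. Continuing.

Call:
move_arm(
  motion=[
    [0,-0.9,-3,0],
    [0,-0.9,-3,0],
    [0,-0.9,-3,0],
    [0,-1,-3,0],
    [0,-1,-3,0],
  ],
)

```text
clock: 9.9
eef_pos: [0.6267, 0.1194, 0.0797]
tool_rot: [1.336, 2.843, 0.0]
force: [0.6, 0.7, -2.3]
width: 0.0092
```

Call:
move_arm(
  motion=[
    [0,-1,-3,0],
    [0,-1.1,-3,0],
    [0,-1.1,-3,0],
    [0,-1.1,-2.9,0],
    [0,-1.1,-2.9,0],
  ],
)

```text
clock: 10.32
eef_pos: [0.6225, 0.116, 0.0945]
tool_rot: [1.336, 2.843, 0.0]
force: [0.6, 0.1, -1.8]
width: 0.0089
```

Call:
move_arm(
  motion=[
    [0,-1.2,-2.9,0],
    [0,-1.2,-2.9,0],
    [0,-1.2,-2.9,0],
    [0,-1.2,-2.9,0],
    [0,-1.3,-2.8,0],
  ],
)

```text
clock: 10.73
eef_pos: [0.6177, 0.112, 0.1089]
tool_rot: [-1.336, -2.843, 0.0]
force: [1.1, 0.3, -1.2]
width: 0.0091
```

```bash
python3 look.py 7; python3 g.py .635 .127 .035 129.0
```

```text
t 10.83 pos [0.6178 0.112  0.1091] phi 129.67 F [ 0.6  0.6 -0.8] w 0.0091 tilt [ 0. -0. -1.]
delta tool mm [ 0.6 22.8 74.1] dturn 0.6676701563512211
```

View pics/l7.png

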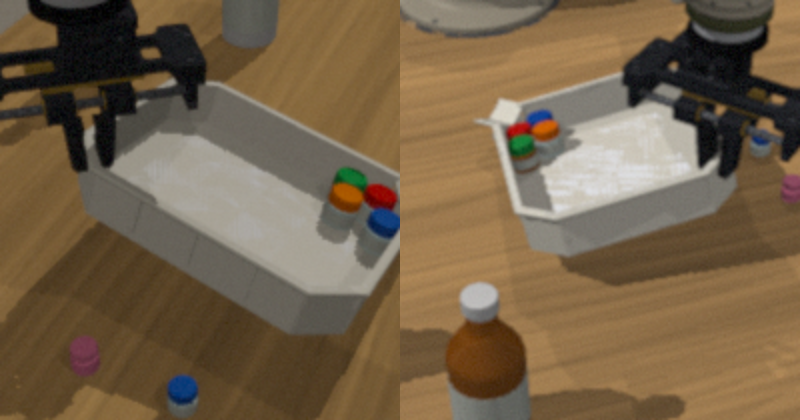

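All four jars have already gathered at the spout corner and are upright. I'll raise it further to pack them and measure.

Call:
move_arm(
  motion=[
    [0,-1.3,-2.8,0],
    [0,-1.4,-2.8,0],
    [0,-1.4,-2.8,0],
    [0,-1.4,-2.8,0],
    [0,-1.4,-2.8,0],
  ],
)

```text
clock: 11.25
eef_pos: [0.6125, 0.1077, 0.123]
tool_rot: [1.336, 2.843, 0.0]
force: [-0.0, 0.2, -0.9]
width: 0.009
```

Call:
move_arm(
  motion=[
    [0,-1.5,-2.8,0],
    [0,-1.5,-2.8,0],
    [0,-1.5,-2.7,0],
    [0,-1.6,-2.7,0],
    [0,-1.6,-2.7,0],
  ],
)

```text
clock: 11.67
eef_pos: [0.6065, 0.1027, 0.1365]
tool_rot: [1.336, 2.843, -0.0]
force: [1.7, 0.6, -1.2]
width: 0.0089
```

Call:
move_arm(
  motion=[
    [0,-1.6,-2.7,0],
    [0,-1.7,-2.7,0],
    [0,-1.7,-2.7,0],
    [0,-1.7,-2.6,0],
    [0,-1.7,-2.6,0],
  ],
)

```text
clock: 12.08
eef_pos: [0.6, 0.0973, 0.1498]
tool_rot: [1.336, 2.843, -0.0]
force: [0.5, 0.7, -1.2]
width: 0.0093
```

Call:
move_arm(
  motion=[
    [0,0,0,0],
    [0,0,0,0],
    [0,0,0,0],
    [0,0,0,0],
    [0,0,0,0],
  ],
)

```text
clock: 12.5
eef_pos: [0.6002, 0.0975, 0.1494]
tool_rot: [-1.336, -2.843, -0.0]
force: [0.6, 0.2, -0.9]
width: 0.0094
```

```bash
python3 - <<'E'
from bench import env
import cv2,numpy as np
o=[]
for v,(y,x,h,w,s) in (("side",(160,240,180,240,3.3)),("scene",(130,220,150,200,4))):
    d=env.get_image(v); np.savez(f"pics/{v}8.npz",**d); cv2.imwrite(f"pics/{v}8.png",cv2.resize(d["color"][y:y+h,x:x+w,::-1],None,fx=s,fy=s,interpolation=cv2.INTER_CUBIC))
E
python3 g.py .635 .127 .035 129.0
```

```text
t 12.6 pos [0.6002 0.0975 0.1495] phi 129.68 F [ 1.   0.8 -1.3] w 0.009 tilt [-0.  0. -1.]
delta tool mm [  0.5  45.7 114.5] dturn 0.6769330613791453
```

View pics/side8.png

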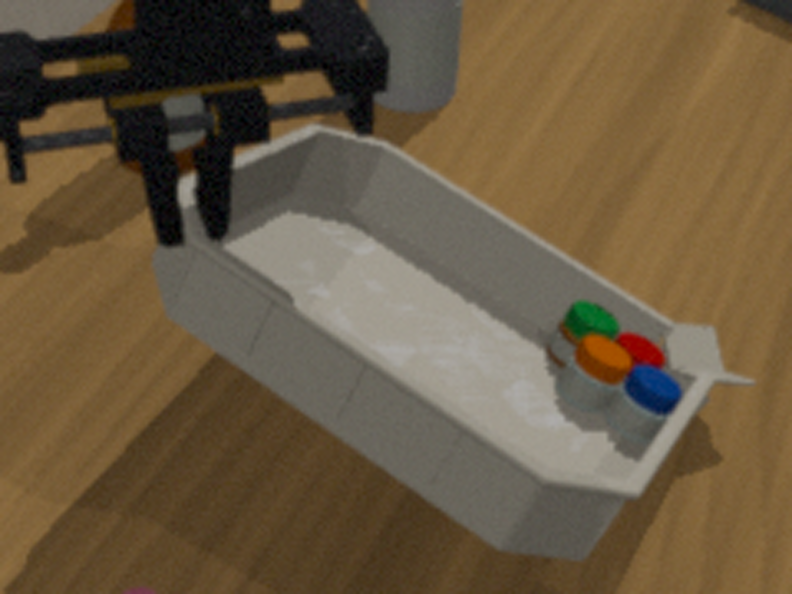

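View pics/scene8.png

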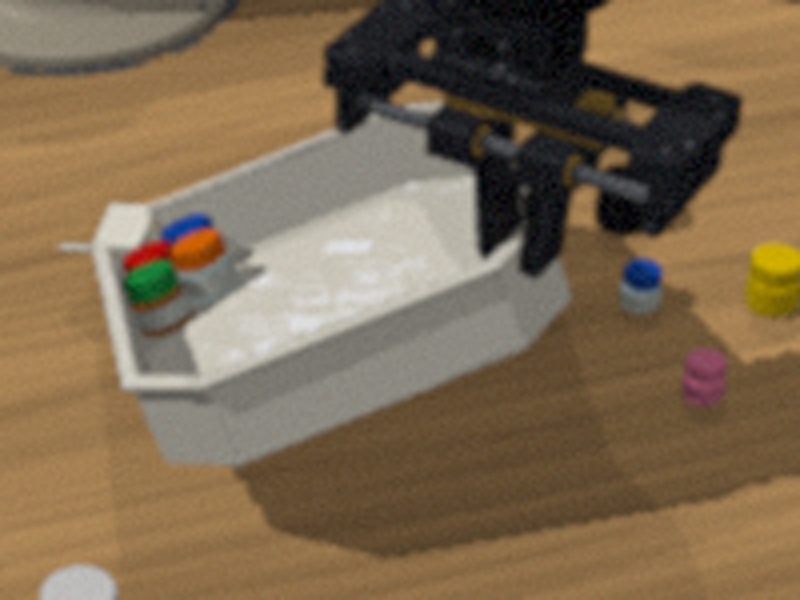

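Run:
```python
from h import *
from scipy.spatial.transform import Rotation as R
S,D=load('scene8'),load('side8')
MS=np.array([(115,103,50),(78,140,50),(110,101,0),(76,135,0),(-76,135,0),(-110,101,0)])/1e3
s=np.array([(125,388),(207,388),(170,460),(237,465),(525,350),(570,298)])/4+[220,130]
MD=np.array([(115,103,50),(78,140,50),(-115,-103,50),(-78,-140,50),(-110,-101,0),(-76,-135,0),(-110,101,0)])/1e3
d=np.array([(383,145),(318,127),(541,488),(638,495),(500,548),(585,557),(172,318)])/3.3+[240,160]
W=lambda p,M:R.from_rotvec(p[3:]).apply(M)+p[:3]
f=lambda p:np.r_[proj(S,W(p,MS))-s,proj(D,W(p,MD))-d].ravel()
p0=np.r_[.5,.04,.06,(R.from_rotvec([ .4*.64,-.4*.77,0])*R.from_euler('z',-1.66)).as_rotvec()]
r=least_squares(f,p0,loss='soft_l1'); p=r.x; print(np.round(f(p).reshape(-1,2),1).tolist())
rm=R.from_rotvec(p[3:]).as_matrix(); print('tilt',np.arccos(rm[2,2]))
print('lift,foot,spout',W(p,np.array([(-.091,.116,.05),(.093,-.118,0),(.093,-.118,.021)])))
for n,a,b in [('red',(640,350),(150,255)),('blue',(653,389),(190,229)),('green',(592,321),(150,282)),('orange',(605,357),(197,247))]:
    X,e=tri([D,S],[np.array(a)/3.3+[240,160],np.array(b)/4+[220,130]])
    q=rm.T@(X-p[:3]); c=q-[0,0,.017]; print(n,'cap in tray',np.round(q*1e3,0),'err',round(e,1),'dist',np.round(1e3*np.linalg.norm(c-[.093,-.118,.021])))
```

```text
[[-0.8, -0.7], [-1.9, -0.3], [-0.3, 0.7], [0.6, 0.4], [0.2, -0.0], [0.6, 0.2], [1.1, 0.0], [-2.0, -0.2], [1.9, -2.5], [1.0, -0.3], [-0.4, 1.1], [-0.5, 1.5], [-2.3, 0.1]]
tilt 0.4002153683234699
lift,foot,spout [[ 0.5976445   0.09467193  0.16260572]
 [ 0.37786731 -0.03578667  0.00201139]
 [ 0.37171262 -0.04117778  0.02135191]]
red cap in tray [ 88. -95.  35.] err 0.4 dist 24.0
blue cap in tray [  61. -114.   32.] err 0.0 dist 33.0
green cap in tray [ 92. -63.  32.] err 0.4 dist 56.0
orange cap in tray [ 61. -82.  33.] err 0.2 dist 48.0
```

Run:
```python
from bench import env
import numpy as np
o=env.observe(); print(np.abs(o['joint_vel']).max(),o['width'],o['clock']); print(env.finish_job())
```

```text
0.0013447856907553223 0.009026528506077682 12.6
the job is handed in; nothing more can be done
None
```

I handed the job in at 12.6 s, with the tray held tilted and all four jars gathered upright in the spout corner. The hand-in gives no verdict, so what follows comes from my own checks.

- **Red jar:** I set it down in the level tray until the wrist force rose to 3.4 N, then let go. The next pictures showed it standing.
- **Tray:** I gripped the rim at the corner opposite the spout with 10 N and raised it about its foot edge. The jars had already slid together by the time I looked at about 15°, and I went on to about 23° to pack them.
- **Final position:** A fit to the last two pictures gave a tilt of 0.40 rad, the foot about 2 mm above the table and the lifted rim 163 mm up.
- **Jars:** The jar centres were about 24, 33, 48 and 56 mm from the spout point (red, blue, orange, green). All four appeared upright with their bases on the tray floor.
- **Grip and bottles:** The arm was still, and the fingers were closed on the rim at 9 mm. My moves and the tilted tray stayed well clear of the three bottles. I did not measure the bottles again at the end.

No check failed. The tray fit had leftover errors of up to about 2.5 pixels, so read these lengths as good to a few millimetres.

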